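# Push a box of findings under the spring cover of a chute

## Task

Post the little card box under the spring-closed cover of the steel chute: with one fingertip press the long press bar down and keep it down so that the cover stands open, and meanwhile with the other fingertip push the box along the chute floor until it is fully home against the end stop. Then draw the hand back and let the cover spring shut over the box. Push the box only, do not pick it up, and leave the things standing round the chute where they are.

Things in the scene. Friction and masses are not known exactly. Their poses are not given: they have to be found in the camera images.
- chute: Dark steel chute with an aluminium cover, screwed to the surface, 186x60 mm (its x -100 to 86, y -24 to 36). Origin: on the work surface under the middle of the mouth of the covered part; +x along the channel in the push direction, away from the robot; +y left; z up. Floor 4 mm high; channel 34 mm wide (y -17 to 17), walls 4 mm thick with tops 18 mm high. Open loading part x -100 to 0, covered part x 0 to 80.
- hinge (a point): On the cover's hinge rod beside the mouth: chute x 0, y 30, 24 mm above the surface. The rod runs along the whole left side of the chute, parallel to its x; its lugs reach 30 mm high and span chute y 24 to 36. Left of y 36 is bare work surface.
- cover (a joint): Cover opening, rad: 0 shut, 1.7 hard stop; a spring always shuts it. Shut: a plate over chute x 0 to 80, y 30 to -13, 24 mm high, its front lip (x 0 to 3) down to 10 mm above the surface, so the box cannot pass. Pressing the bar down (3 to 8 N) raises it; from about 1.4 it stands upright (top edge 67 mm high, chute y 22 to 36; lip reaching to y about 8) and the channel is free from above.
- press_bar (a point): Middle of the outer edge of the press bar: plate on the cover, left of the hinge rod, 154x29x2.5 mm, chute x -100 to 54. Cover shut: it slopes out and up at 40 degrees, this edge at chute y 51, 41 mm high. Pressed from above it swings down past level; a tip may slide along it. A tip whose underside is 8 mm high and whose hinge-side edge is 15 mm left of the rod holds the cover at about 1.5 rad; at 20 mm, 1.35.
- end_stop (a point): Middle of the end stop's face, at chute x 80, y 0, 9 mm above the surface.
- card_box: The card box to push: pale little box of findings 50 mm long, 24 mm wide, 10 mm high, lying on the channel floor in the loading part, its length (its own y axis) along the channel. Origin: centre of its underside. Fully home, its origin is at chute x 55.
- small_box: Bystander: shorter pale card box, 24x40x10 mm, right of the chute. Origin: centre of its underside.
- loupe: Bystander: black eye loupe, 41 mm across, 30 mm high, right of the covered part.
- pen: Bystander: black marker, 103 mm long, 12 mm thick, lying left of the chute.
- stone_cup: Bystander: little silver cup with a domed stone, 20x25x11 mm, right of the chute's front end.
Not all that is in view belongs to the job. Leave any black look-alike of the card_box alone.

How it is judged:
By the outcome, as a careful person would: the job done as asked, in the order asked, and still so for the second after the job is handed in, with the robot touching nothing.
It also fails if it takes over 48 s, if anything falls off the work surface, if the arm or the gripper's body presses on something with over 40 N, if the wrist force passes 120 N, or if a joint passes its speed limit or range.

## Robot

A 7-joint arm with a two-finger parallel gripper is mounted at the origin on a cart in front of the work surface, level with it; the furniture and walls round the work are solid. World frame = base frame: x ahead of the robot, y to its left, z up, the work surface at z = 0. Lengths are in m, angles in degrees, forces in N, time in s.
With the tool pointing down it reaches from about 0.425 to 0.95 m from the base axis. Payload 4.7 kg.
Tool frame: the origin (TCP) lies on the centre line of the jaws, within the pads' length; the fingertips stand 17 mm ahead of it and the grasp point (between the pads) lies 2 mm behind it; z points along the fingers, y is the line along which they close (so a half turn about z gives the same grasp; the last joint's range is limited). The gripper opens to 85 mm and grips with 20 to 120 N. Pads are 22 mm wide; open, the fingers measure 114 mm over their backs; the gripper's body (76 mm by 85 mm) begins 54 mm behind the grasp point. The pads swing forward as they close: fully open they stand 13 mm farther back than shut.
Start: joints at [63.375, 26.849, -2.785, 87.806, 1.381, 65.374, -4.715], TCP at [0.285, -0.612, 0.248] pointing down, gripper open.
Joint ranges: [-148.3, 148.3], [-19.14, 114.17], [-79.39, 73.82], [5.75, 140.21], [-59.74, 239.74], [12.07, 113.84], [-152.46, 152.46]. Speed limits (degrees/s): [147.25, 147.25, 180, 180, 180, 180, 180].

## Interface

Orientations are given as a 3x3 rotation matrix whose columns are the frame's x, y, z axes.
In Python, from rig import status, eyes, env gives the robot as it stands.
- The arm moves only by the tool drive_tool, never from a script. Its argument "targets" is text: rows parted by semicolons, each of 6 numbers parted by spaces: the shift along the tool's x, y, z in cm, then the turn, a rotation vector about the tool's x, y, z in degrees. In form: tx ty tz rx ry rz; .... A call has 1 to 5 rows; each row shifts and turns the commanded pose from where the row before left it, along the tool's axes as they then stand; what a row does not reach is not made up. A row lasts 1/12 s, in which the tool goes at most 41.7 mm and 7.16 degrees, less where a joint would pass 70% of its speed; a pose out of reach is approached as far as the arm can. A call is refused whole if a number of a shift passes 4.17 or a number of a turn 7.16, either way. A call with a gripper value outside its range is refused whole. "claw" is the closure in counts, from 0 (fully open) to 255 (shut), set as the call begins (left out, the last holds). The fingers move at their own pace and stop on an object; the grip force is fixed at half the most. Time passes only in rows, so rows that do not move let the fingers close. It gives the time, the measured TCP pose, the force, the opening and the grip force at its end, in the units of the state.
- status.read_state(): the state, without advancing time (a new reading comes with each control period).
- eyes.capture(name): name is "side" or "top" or "wrist"; returns the picture (400x640x3 uint8, red, green, blue); there is no depth.
- eyes.calibration(name): a dict with "K" (3x3 intrinsics, pixels), "dist" ([k1, k2, p1, p2, k3] as OpenCV has them; the pictures are not rectified), "rvec" (rotation vector, rad) and "tvec" (3), from world to camera coordinates, as OpenCV has them. Camera axes: x right, y down, z forward; pixel columns grow to the right and rows downward; lengths in m; the calibration is good to about 2 mm. A picture is of the moment at which its call begins: read the wrist's pose just before it. calibration takes no time and is no camera call; for the wrist camera it gives the pose at the moment of the call.
- env.finish_job(): hands the job in; it is judged then, once.
The state is a dict: "t": time; "joint_positions": joint angles; "joint_velocities": joint speeds; "joint_efforts": joint torques, N m; "ee_pos": TCP position; "tool_rot": TCP orientation; "force": force on the tool from outside, world axes, zero at the start; "torque": the same for the moment, N m; "grip_width": finger opening in m; "gripper_force": force on a finger pad.
Only numpy, scipy, OpenCV 4.12 (cv2) and the standard library are available. Lean on these libraries where they do the work, as an engineer would, in place of code of your own. Each camera call takes 0.05 s, during which the arm holds its last target. There are 200 camera calls.

## Working session

There is one attempt and no reset: what is moved stays moved. The work goes in short steps, Python scripts to look and compute and a tool call to move; the robot and the scene stay as the last step left them, time stands still between calls to the robot, and variables do not carry over. Pictures are saved under pics/ and viewed, at most 10 in all, crops included, and the job is handed in when it is done.

Besides the shell and the picture viewer there is one more tool, called after "Call:" as a command line: name --argument value ..., lists and objects as JSON in quotes. drive_tool: Moves the arm, as the interface text tells. Its arguments: {"type":"object","properties":{"targets":{"type":"string"},"claw":{"type":"number"}},"required":["targets"]}

```bash
ls; mkdir -p pics
python3 - <<'E'
from rig import status, eyes
import cv2
s=status.read_state();print(s)
for n in ("top","side"):
    cv2.imwrite(f"pics/{n}0.png",eyes.capture(n)[:,:,::-1])
    c=eyes.calibration(n);print(n,c)
E
```

```text
pics
{'t': 0.0, 'joint_positions': array([63.37542374, 26.89664813, -2.7839513 , 87.87355104,  1.37875256,
       65.37423677, -4.71375937]), 'joint_velocities': array([-0.04476076,  0.05076152, -0.02053882,  0.00412009,  0.06270595,
        0.04511695,  0.01935835]), 'joint_efforts': array([-3.85852209e-04, -5.10312402e+01, -4.63866151e-02, -2.37718534e+01,
        1.07718658e-02,  7.49868806e-03, -2.00427216e-06]), 'ee_pos': array([ 0.28471921, -0.61141033,  0.24727037]), 'tool_rot': array([[ 9.06521227e-01,  4.22159371e-01, -8.54378444e-04],
       [ 4.22160234e-01, -9.06519561e-01,  1.73838804e-03],
       [-4.06339722e-05, -1.93657026e-03, -9.99998124e-01]]), 'force': array([ 0.35372768, -0.40421743, -0.7578679 ]), 'torque': array([0.05307868, 0.00344612, 0.00831771]), 'gripper_force': 0.0, 'grip_width': 0.08510425560654104}
top {'K': array([[512.18832673,   0.        , 323.19694935],
       [  0.        , 512.18832673, 195.61723257],
       [  0.        ,   0.        ,   1.        ]]), 'dist': array([-0.07744492,  0.        ,  0.        ,  0.        ,  0.        ]), 'rvec': array([ 2.14396049, -2.16462921,  0.11074023]), 'tvec': array([-0.01640024,  0.54936986,  1.10173222])}
side {'K': array([[406.24365087,   0.        , 318.40087349],
       [  0.        , 406.24365087, 202.52035346],
       [  0.        ,   0.        ,   1.        ]]), 'dist': array([0.02674634, 0.        , 0.        , 0.        , 0.        ]), 'rvec': array([ 2.5100096 , -0.30859743,  0.08261925]), 'tvec': array([-0.53012168,  0.10384357,  0.84303662])}
```

View pics/top0.png

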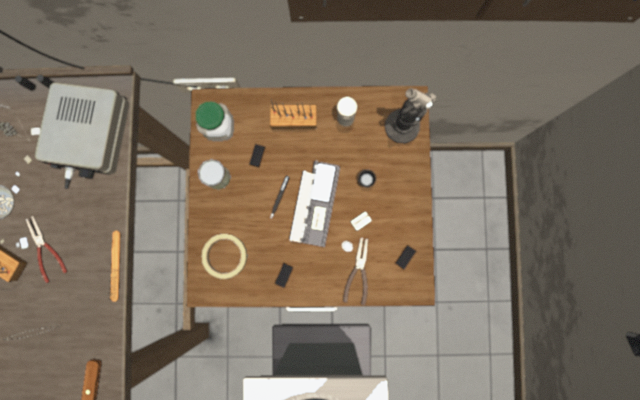

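View pics/side0.png

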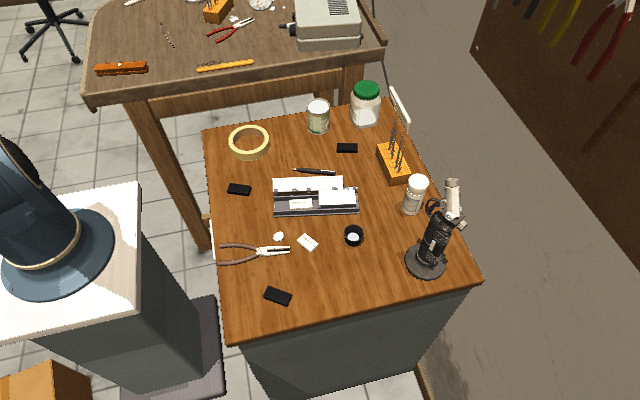

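Top view: the chute is at about (290–340, 160–247), with its mouth toward the bottom and the pale box at about (319,218). The small box is at (361,221), the loupe at (367,179), the pen at (279,197) and the cup at (347,246). Next I'll enlarge the crop.

```bash
cat > h.py <<'E'
import numpy as np, cv2
from rig import status, eyes
def ray(c,uv):
    p=cv2.undistortPoints(np.array([[uv]],float),c["K"],c["dist"])[0,0]
    R=cv2.Rodrigues(np.array(c["rvec"],float))[0]; t=np.array(c["tvec"]).ravel()
    return -R.T@t, R.T@np.array([p[0],p[1],1.])
def onplane(c,uv,z):
    o,d=ray(c,uv); return o+d*(z-o[2])/d[2]
def proj(c,P):
    return cv2.projectPoints(np.array(P,float).reshape(-1,3),np.array(c["rvec"],float),np.array(c["tvec"],float),c["K"],c["dist"])[0].reshape(-1,2)
E
python3 - <<'E'
import cv2
a=cv2.imread("pics/top0.png")[150:255,262:382]
b=cv2.imread("pics/side0.png")[160:260,255:375]
cv2.imwrite("pics/crop0.png",cv2.resize(a,None,fx=5,fy=5,interpolation=2))
cv2.imwrite("pics/crops0.png",cv2.resize(b,None,fx=5,fy=5,interpolation=2))
E
```

```text
(no output)
```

View pics/crop0.png

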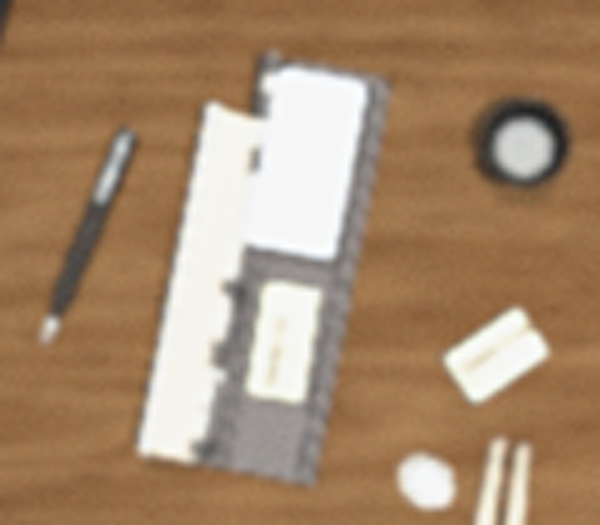

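The enlarged crop shows the white cover over the far half and the cream press bar along the left. The pale card box in the open channel (crop (285,340), top pixel (319,218)) is the one to push, because it is the only pale box lying in the chute. The pale one at (361,221) is shorter and lies outside it. The others are black look-alikes.

Run:
```python
from h import *
from scipy.optimize import least_squares
c=eyes.calibration("top")
px=lambda x,y:(262+(x+.5)/5-.5,150+(y+.5)/5-.5)
L=[(313,485,-100,-21,18),(388,78,86,-21,18),(335,260,0,-13,24),(368,85,80,-13,24),(138,456,-100,51,41),(207,103,54,51,41)]
W=np.array([onplane(c,px(a,b),z/1000)[:2] for a,b,_,_,z in L]); C=np.array([(x,y) for *_,x,y,_ in L])/1000
f=lambda p:(np.c_[np.cos(p[2])*C[:,0]-np.sin(p[2])*C[:,1]+p[0],np.sin(p[2])*C[:,0]+np.cos(p[2])*C[:,1]+p[1]]-W).ravel()
r=least_squares(f,[.6,0,0]);p=r.x;print("chute",p[:2],np.degrees(p[2]));print(np.round(r.fun.reshape(-1,2)*1000,1))
for n,a,b,z in [("boxc",285,341,14),("bn1",246,396,14),("bn2",306,402,14),("bf1",262,281,14),("bf2",322,288,14),("pen1",128,130,6),("pen2",46,340,6),("small",497,355,10),("loupe",522,143,30),("cup",427,480,8)]:
    w=onplane(c,px(a,b),z/1000)[:2]; d=w-p[:2];cs,sn=np.cos(p[2]),np.sin(p[2])
    print(n,np.round(w,4),"chute mm",np.round([1e3*(cs*d[0]+sn*d[1]),1e3*(-sn*d[0]+cs*d[1])],1))
```

```text
chute [ 0.53955219 -0.01955705] -11.395743554996182
[[ 0.4  2.3]
 [ 0.1  1.1]
 [ 0.4  1.2]
 [-0.   1. ]
 [ 1.8 -2.9]
 [-2.6 -2.6]]
boxc [ 0.5014 -0.0107] chute mm [-39.1   1.2]
bn1 [0.477  0.0069] chute mm [-66.6  13.6]
bn2 [ 0.474  -0.0199] chute mm [-64.2 -13.2]
bf1 [ 0.5285 -0.0006] chute mm [-14.6  16.4]
bf2 [ 0.5251 -0.0275] chute mm [-12.6 -10.6]
pen1 [0.599  0.0603] chute mm [42.5 90.1]
pen2 [0.5035 0.0975] chute mm [-58.5 107.6]
small [ 0.4945 -0.1057] chute mm [-27.2 -93.3]
loupe [ 0.5875 -0.1172] chute mm [ 66.3 -86.3]
cup [ 0.4389 -0.0736] chute mm [-87.9 -72.8]
```

View pics/crops0.png

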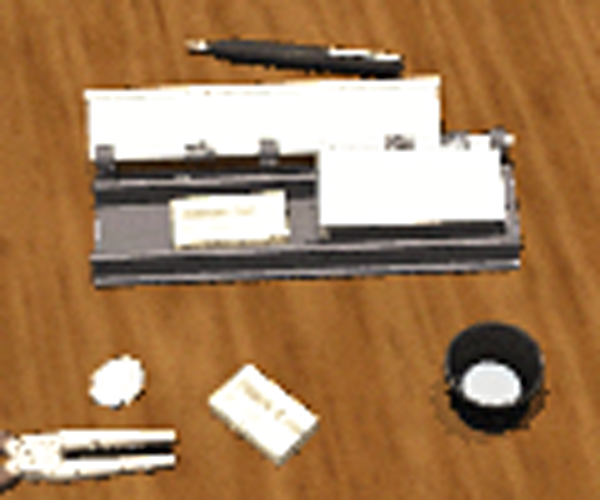

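Call:
drive_tool --targets "2.4 -2.75 0 0 0 0;2.4 -2.75 0 0 0 0;2.4 -2.75 0 0 0 0;2.4 -2.75 0 0 0 0;2.4 -2.75 0 0 0 0" --claw 100

```text
t: 0.52
ee_pos: [0.3357, -0.4346, 0.2479]
tool_rot: [[0.907, 0.422, -0.0], [0.422, -0.907, 0.001], [-0.0, -0.001, -1.0]]
force: [1.4, 0.1, -0.2]
grip_width: 0.052
gripper_force: 0.0
```

Call:
drive_tool --targets "2.4 -2.75 0 0 0 0;2.4 -2.75 0 0 0 0;2.4 -2.75 0 0 0 0;2.4 -2.75 0 0 0 0;2.4 -2.75 0 0 0 0"

```text
t: 0.93
ee_pos: [0.3863, -0.2594, 0.2481]
tool_rot: [[0.907, 0.422, -0.0], [0.422, -0.907, -0.0], [-0.0, -0.0, -1.0]]
force: [1.0, 0.2, 0.0]
grip_width: 0.0521
gripper_force: 0.0
```

Call:
drive_tool --targets "2.4 -2.75 0 0 0 0;2.4 -2.75 0 0 0 0;2.4 -2.75 0 0 0 0;2.4 -2.75 0 0 0 0;2.4 -2.75 0 0 0 0"

```text
t: 1.35
ee_pos: [0.437, -0.0843, 0.2482]
tool_rot: [[0.907, 0.422, -0.0], [0.422, -0.907, -0.0], [-0.0, 0.0, -1.0]]
force: [1.0, -1.4, 1.2]
grip_width: 0.0515
gripper_force: 0.0
```

Call:
drive_tool --targets "0 0 0 0 0 6;0 0 0 0 0 6;0 0 0 0 0 6;0 0 0 0 0 6;0 0 0 0 0 6"

```text
t: 1.77
ee_pos: [0.4369, -0.0858, 0.248]
tool_rot: [[0.996, -0.093, -0.001], [-0.093, -0.996, 0.0], [-0.001, 0.0, -1.0]]
force: [-0.1, -0.0, -0.7]
grip_width: 0.052
gripper_force: 0.0
```

Call:
drive_tool --targets "0 0 0 0 0 6.1;0.32 -3.62 0 0 0 0;0.32 -3.62 0 0 0 0;0.33 -3.62 0 0 0 0;0 0 4 0 0 0" --claw 124

```text
t: 2.18
ee_pos: [0.4743, 0.027, 0.2144]
tool_rot: [[0.983, -0.184, 0.018], [-0.184, -0.983, 0.005], [0.017, -0.008, -1.0]]
force: [1.6, 0.4, 0.7]
grip_width: 0.044
gripper_force: 0.0
```

Call:
drive_tool --targets "0 0 4 0 0 0;0 0 3.8 0 0 0;0 0 0 0 0 0;0 0 0 0 0 0"

```text
t: 2.52
ee_pos: [0.4664, 0.0186, 0.1292]
tool_rot: [[0.981, -0.193, -0.005], [-0.193, -0.981, 0.0], [-0.005, 0.001, -1.0]]
force: [0.8, 0.6, 0.5]
grip_width: 0.044
gripper_force: 0.0
```

Run:
```python
from h import *
s=status.read_state();print(s["ee_pos"],s["grip_width"],s["tool_rot"].round(4).tolist())
c=eyes.calibration("wrist");im=eyes.capture("wrist")[:,:,::-1];cv2.imwrite("pics/w1.png",im)
cv2.imwrite("pics/s1.png",eyes.capture("side")[:,:,::-1])
np.save("w1.npy",c,allow_pickle=True)
p=[.5396,-.0196];a=np.radians(-11.4)
R=np.array([[np.cos(a),-np.sin(a)],[np.sin(a),np.cos(a)]])
for q in [(-100,-21,18),(86,-21,18),(0,-13,24),(-100,51,41),(54,51,41),(-64,13,14),(-64,-12,14),(-14,13,14)]:
    w=np.r_[p+R@np.array(q[:2])/1e3,q[2]/1e3];print(q,proj(c,w).round(0))
```

```text
[0.46638588 0.01864201 0.12921246] 0.0440145766438801 [[0.9813, -0.1927, -0.0047], [-0.1927, -0.9813, 0.0001], [-0.0046, 0.0008, -1.0]]
(-100, -21, 18) [[372. 225.]]
(86, -21, 18) [[388. -40.]]
(0, -13, 24) [[370.  98.]]
(-100, 51, 41) [[282. 236.]]
(54, 51, 41) [[274.   5.]]
(-64, 13, 14) [[332. 181.]]
(-64, -12, 14) [[363. 181.]]
(-14, 13, 14) [[333. 117.]]
```

View pics/w1.png

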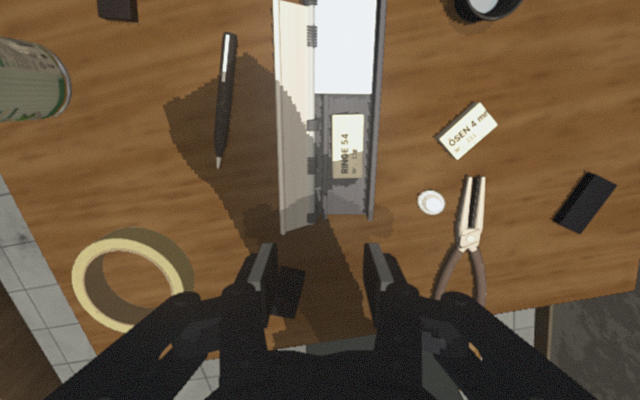

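The wrist view confirms the chute pose to about 2 mm. The box is at (347,147) with its rear edge at row 178, the chute front at row 218, and the fingertips at (265,247) and (373,247).

Run:
```python
from h import *
c=np.load("w1.npy",allow_pickle=True).item()
s=status.read_state();R=s["tool_rot"];o=s["ee_pos"]
for z in (12,17,22):
  print(z,[proj(c,o+R@np.array([x,y,z])/1e3)[0].round(0).tolist() for x in(11,-11) for y in(-36.5,-22,22,36.5)])
im=cv2.imread("pics/w1.png")[220:320,230:410]
cv2.imwrite("pics/w1c.png",cv2.resize(im,None,fx=4,fy=4,interpolation=2))
```

```text
12 [[241.0, 242.0], [271.0, 242.0], [363.0, 242.0], [393.0, 242.0], [245.0, 281.0], [274.0, 281.0], [361.0, 281.0], [390.0, 281.0]]
17 [[244.0, 237.0], [273.0, 237.0], [362.0, 237.0], [391.0, 237.0], [247.0, 276.0], [275.0, 276.0], [360.0, 276.0], [388.0, 276.0]]
22 [[246.0, 233.0], [274.0, 233.0], [361.0, 233.0], [389.0, 233.0], [249.0, 271.0], [276.0, 271.0], [359.0, 271.0], [386.0, 271.0]]
```

View pics/w1c.png

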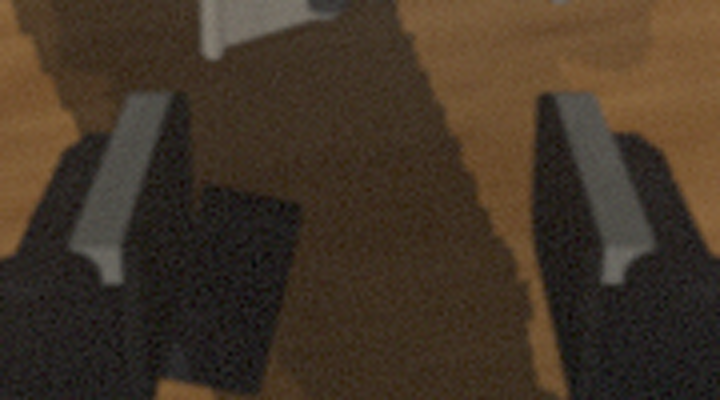

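Call:
drive_tool --targets "0.23 0 2.4 0 0 0.3;0 0 2.3 0 0 0;0 0 2.3 0 0 0;0 0 0 0 0 0;0 0 0 0 0 0"

```text
t: 3.03
ee_pos: [0.471, 0.0182, 0.0618]
tool_rot: [[0.98, -0.198, 0.002], [-0.198, -0.98, -0.0], [0.002, -0.0, -1.0]]
force: [-0.7, 0.5, 0.1]
grip_width: 0.0437
gripper_force: 0.0
```

Call:
drive_tool --targets "0 0 0.4 0 0 0;0 0 0.4 0 0 0;0 0 0.4 0 0 0;0 0 0.4 0 0 0;0 0 0 0 0 0"

```text
t: 3.45
ee_pos: [0.4719, 0.0189, 0.0456]
tool_rot: [[0.98, -0.198, 0.005], [-0.198, -0.98, 0.001], [0.004, -0.002, -1.0]]
force: [1.2, 2.3, 3.1]
grip_width: 0.0442
gripper_force: 1.7
```

Run:
```python
from h import *
s=status.read_state();print(s["ee_pos"],s["force"])
w=eyes.capture("wrist")[:,:,::-1][60:360,140:500];d=eyes.capture("side")[:,:,::-1][110:260,240:420]
cv2.imwrite("pics/c2.png",np.vstack([cv2.resize(w,(360,300)),cv2.resize(d,(360,300))]))
```

```text
[0.47192094 0.01891508 0.04562249] [1.23735911 2.33530784 3.07240875]
```

View pics/c2.png

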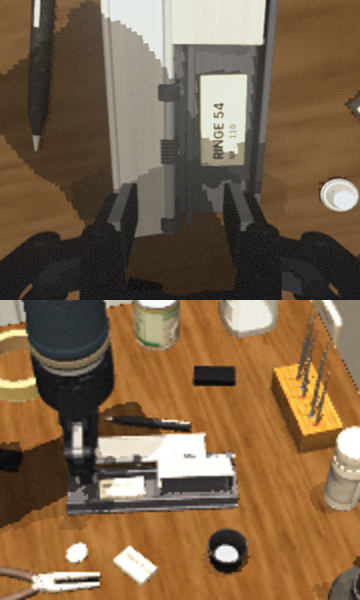

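Call:
drive_tool --targets "-0.4 0 0.5 0 0 0;0 0 0.5 0 0 0;0 0 0.5 0 0 0;0 0 0.4 0 0 0;0 0 0 0 0 0"

```text
t: 3.97
ee_pos: [0.4673, 0.0188, 0.0257]
tool_rot: [[0.98, -0.199, 0.003], [-0.199, -0.98, -0.0], [0.002, -0.0, -1.0]]
force: [0.9, 1.8, 6.5]
grip_width: 0.044
gripper_force: 2.8
```

Call:
drive_tool --targets "0 0 0.2 0 0 0;0 0 0.2 0 0 0;0 0 0 0 0 0;0 0 0 0 0 0"

```text
t: 4.3
ee_pos: [0.4671, 0.0192, 0.022]
tool_rot: [[0.98, -0.198, 0.002], [-0.198, -0.98, 0.0], [0.002, -0.001, -1.0]]
force: [0.6, 1.2, 5.7]
grip_width: 0.0439
gripper_force: 2.5
```

Run:
```python
from h import *
s=status.read_state();print(s["ee_pos"],s["force"])
w=eyes.capture("wrist")[:,:,::-1][60:360,140:500];d=eyes.capture("side")[:,:,::-1][150:225,250:370]
cv2.imwrite("pics/c3.png",np.vstack([cv2.resize(w,(480,360)),cv2.resize(d,(380,238),interpolation=2) if 0 else cv2.copyMakeBorder(cv2.resize(d,(384,240),interpolation=2),0,0,0,96,0)]))
```

```text
[0.46707154 0.0192275  0.0220066 ] [0.62003904 1.17307164 5.65479744]
```

View pics/c3.png

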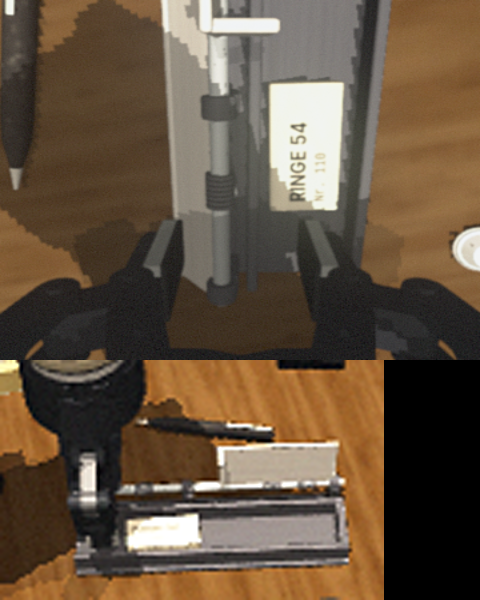

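The cover stands upright with the lip clear of the right finger, and the box is in front of that finger. I'll go a touch lower and then push.

Call:
drive_tool --targets "0 0.1 0.15 0 0 0;0 0 0.15 0 0 0;0 0 0 0 0 0;0.4 0 0 0 0 0;0.4 0 0 0 0 0"

```text
t: 4.82
ee_pos: [0.4674, 0.018, 0.0187]
tool_rot: [[0.98, -0.199, -0.013], [-0.199, -0.98, -0.001], [-0.013, 0.004, -1.0]]
force: [-20.2, 10.1, 31.6]
grip_width: 0.044
gripper_force: 15.7
```

Call:
drive_tool --targets "0.6 0 0 0 0 0;0.6 0 0 0 0 0;0.6 0 0 0 0 0;0.6 0 0 0 0 0;0.6 0 0 0 0 0"

```text
t: 5.23
ee_pos: [0.4711, 0.0175, 0.018]
tool_rot: [[0.978, -0.197, -0.066], [-0.198, -0.98, -0.005], [-0.064, 0.018, -0.998]]
force: [-45.7, 12.7, 59.8]
grip_width: 0.0444
gripper_force: 28.5
```

Run:
```python
from h import *
s=status.read_state();print(s["ee_pos"],s["force"])
w=eyes.capture("wrist")[:,:,::-1][60:360,140:500];d=eyes.capture("side")[:,:,::-1][150:225,250:370]
cv2.imwrite("pics/c4.png",np.vstack([cv2.resize(w,(480,360)),cv2.copyMakeBorder(cv2.resize(d,(384,240),interpolation=2),0,0,0,96,0)]))
```

```text
[0.47108887 0.01745613 0.01798095] [-45.69830673  12.66007932  59.75203345]
```

View pics/c4.png

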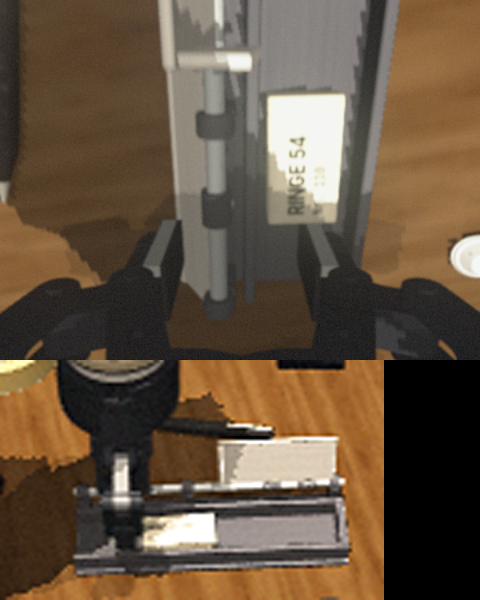

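The fingertip reached the floor (z-force about 60 N) and stuck. I'll ease back and raise a few mm.

Call:
drive_tool --targets "-1.2 0 0 0 0 0;-1.2 0 -0.1 0 0 0;0 0 -0.15 0 0 0;0 0 -0.1 0 0 0;0 0 0 0 0 0"

```text
t: 5.75
ee_pos: [0.4793, 0.0171, 0.0221]
tool_rot: [[0.98, -0.197, 0.0], [-0.197, -0.98, 0.002], [-0.0, -0.002, -1.0]]
force: [-0.2, 5.7, 1.6]
grip_width: 0.0438
gripper_force: 2.7
```

Call:
drive_tool --targets "0 0 0 0 0 0;0 0 0 0 0 0"

```text
t: 5.92
ee_pos: [0.4793, 0.0169, 0.0219]
tool_rot: [[0.98, -0.197, -0.0], [-0.197, -0.98, 0.002], [-0.001, -0.002, -1.0]]
force: [0.1, 5.7, 1.4]
grip_width: 0.0441
gripper_force: 2.7
```

Call:
drive_tool --targets "0.3 0 0 0 0 0;0.5 0 0 0 0 0;0.5 0 0 0 0 0;0.5 0 0 0 0 0;0 0 0 0 0 0"

```text
t: 6.33
ee_pos: [0.4962, 0.0127, 0.0215]
tool_rot: [[0.98, -0.197, -0.003], [-0.197, -0.98, 0.001], [-0.003, -0.0, -1.0]]
force: [-0.9, 5.7, 2.9]
grip_width: 0.044
gripper_force: 2.6
```

Call:
drive_tool --targets "0.5 0 0 0 0 0;0.5 0 0 0 0 0;0.5 0 0 0 0 0;0.5 0 0 0 0 0;0 0 0 0 0 0"

```text
t: 6.75
ee_pos: [0.5156, 0.0088, 0.0215]
tool_rot: [[0.98, -0.197, -0.003], [-0.197, -0.98, 0.001], [-0.004, -0.0, -1.0]]
force: [-0.4, 5.3, 2.7]
grip_width: 0.0436
gripper_force: 2.6
```

Run:
```python
from h import *
s=status.read_state();print(s["ee_pos"],s["force"])
w=eyes.capture("wrist")[:,:,::-1][60:360,140:500];d=eyes.capture("side")[:,:,::-1][150:225,250:370]
cv2.imwrite("pics/c5.png",np.vstack([cv2.resize(w,(480,360)),cv2.copyMakeBorder(cv2.resize(d,(384,240),interpolation=2),0,0,0,96,0)]))
```

```text
[0.51564981 0.0088389  0.02147725] [-0.42466685  5.34223557  2.7026097 ]
```

View pics/c5.png

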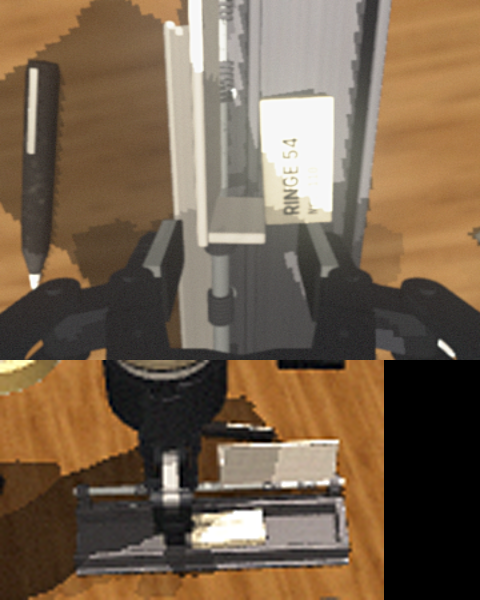

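The box is about halfway in, just under the lifted cover, and the lip passes between the fingers with clearance. I'll keep pushing.

Call:
drive_tool --targets "0.5 0 0 0 0 0;0.5 0 0 0 0 0;0.5 0 0 0 0 0;0.5 0 0 0 0 0;0 0 0 0 0 0"

```text
t: 7.27
ee_pos: [0.5354, 0.0048, 0.0215]
tool_rot: [[0.98, -0.197, -0.003], [-0.197, -0.98, 0.001], [-0.003, -0.0, -1.0]]
force: [-2.1, 4.5, 2.8]
grip_width: 0.0441
gripper_force: 2.6
```

Call:
drive_tool --targets "0.5 0 0 0 0 0;0.5 0 0 0 0 0;0.5 0 0 0 0 0;0.5 0 0 0 0 0;0 0 0 0 0 0"

```text
t: 7.68
ee_pos: [0.555, 0.001, 0.0215]
tool_rot: [[0.98, -0.197, -0.003], [-0.197, -0.98, 0.001], [-0.003, -0.0, -1.0]]
force: [-1.9, 4.8, 3.1]
grip_width: 0.0441
gripper_force: 2.6
```

Call:
drive_tool --targets "0.3 0 0 0 0 0;0.3 0 0 0 0 0;0 0 0 0 0 0"

```text
t: 7.93
ee_pos: [0.5603, -0.0001, 0.0214]
tool_rot: [[0.98, -0.197, -0.004], [-0.197, -0.98, 0.001], [-0.004, -0.0, -1.0]]
force: [-2.2, 4.5, 2.8]
grip_width: 0.0438
gripper_force: 2.6
```

Call:
drive_tool --targets "0.2 0 0 0 0 0;0.2 0 0 0 0 0;0 0 0 0 0 0"

```text
t: 8.18
ee_pos: [0.5639, -0.0009, 0.0214]
tool_rot: [[0.98, -0.197, -0.004], [-0.197, -0.98, 0.001], [-0.004, -0.0, -1.0]]
force: [-3.4, 4.8, 3.4]
grip_width: 0.0442
gripper_force: 2.6
```

Run:
```python
from h import *
s=status.read_state();print(s["ee_pos"],s["force"])
w=eyes.capture("wrist")[:,:,::-1][60:360,140:500];d=eyes.capture("side")[:,:,::-1][150:225,250:370]
cv2.imwrite("pics/c6.png",np.vstack([cv2.resize(w,(480,360)),cv2.copyMakeBorder(cv2.resize(d,(384,240),interpolation=2),0,0,0,96,0)]))
```

```text
[ 0.56394704 -0.00086861  0.02139026] [-3.43470675  4.83845103  3.40370741]
```

View pics/c6.png

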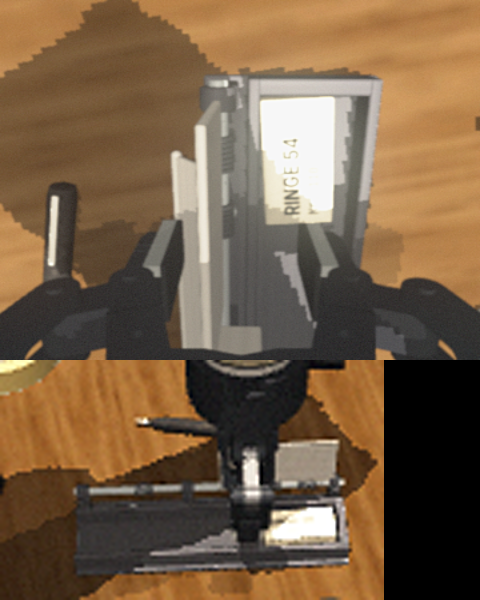

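I've now viewed 11 pictures, one over the limit of 10, so I'll go by force and measured numbers from here. The last one shows the box almost at the stop, and the push force is just rising. I'll continue in small steps.

Call:
drive_tool --targets "0.1 0 0 0 0 0;0 0 0 0 0 0;0 0 0 0 0 0"

```text
t: 8.53
ee_pos: [0.5646, -0.001, 0.0214]
tool_rot: [[0.98, -0.197, -0.005], [-0.197, -0.98, 0.001], [-0.005, -0.0, -1.0]]
force: [-3.9, 5.2, 3.3]
grip_width: 0.0441
gripper_force: 2.7
```

Call:
drive_tool --targets "0.1 0 0 0 0 0;0 0 0 0 0 0;0 0 0 0 0 0"

```text
t: 8.78
ee_pos: [0.5649, -0.0011, 0.0213]
tool_rot: [[0.98, -0.197, -0.006], [-0.197, -0.98, 0.001], [-0.006, 0.0, -1.0]]
force: [-4.5, 5.5, 4.8]
grip_width: 0.0442
gripper_force: 3.8
```

Call:
drive_tool --targets "0.15 0 0 0 0 0;0 0 0 0 0 0;0 0 0 0 0 0"

```text
t: 9.03
ee_pos: [0.5651, -0.0012, 0.0212]
tool_rot: [[0.98, -0.197, -0.009], [-0.197, -0.98, 0.001], [-0.009, 0.001, -1.0]]
force: [-7.8, 5.3, 7.1]
grip_width: 0.0439
gripper_force: 5.2
```

Call:
drive_tool --targets "0.15 0 0 0 0 0;0 0 0 0 0 0;0 0 0 0 0 0"

```text
t: 9.28
ee_pos: [0.5652, -0.0013, 0.021]
tool_rot: [[0.98, -0.197, -0.012], [-0.197, -0.98, 0.001], [-0.012, 0.002, -1.0]]
force: [-10.3, 6.3, 8.6]
grip_width: 0.0439
gripper_force: 6.5
```

Run:
```python
from h import *
s=status.read_state();print(s["ee_pos"],s["force"])
c=eyes.calibration("wrist");im=eyes.capture("wrist")[:,:,::-1];cv2.imwrite("pics/w7.png",im)
o=np.array([.5416,-.02]);a=np.radians(-11.4);R=np.array([[np.cos(a),-np.sin(a)],[np.sin(a),np.cos(a)]])
d=R.T@(s["ee_pos"][:2]-o)*1e3;print("hand chute",d)
m=cv2.inRange(cv2.cvtColor(im,cv2.COLOR_BGR2HSV),(15,15,120),(40,120,255))
# profile along chute x at y in {2,8}: grey/saturation at z 14
for y in (0,6):
  P=[np.r_[o+R@np.array([x,y])/1e3,.014] for x in range(20,96,2)]
  print(y,[(x,*im[int(round(v)),int(round(u))].tolist()) for x,(u,v) in zip(range(20,96,2),proj(c,P)) if x>=66 or x<40])
```

```text
[ 0.56518769 -0.00131696  0.02099215] [-10.34246243   6.28617971   8.61063495]
hand chute [19.42949468 22.97672675]
0 [(20, 61, 65, 70), (22, 52, 62, 62), (24, 70, 77, 78), (26, 67, 74, 76), (28, 71, 81, 81), (30, 71, 85, 83), (32, 142, 169, 179), (34, 185, 215, 225), (36, 211, 235, 241), (38, 215, 235, 241), (66, 247, 247, 247), (68, 247, 247, 247), (70, 247, 247, 247), (72, 247, 247, 247), (74, 247, 247, 247), (76, 247, 247, 247), (78, 247, 247, 247), (80, 253, 251, 250), (82, 193, 201, 206), (84, 199, 203, 210), (86, 174, 181, 187), (88, 93, 104, 116), (90, 84, 124, 166), (92, 100, 156, 206), (94, 94, 148, 198)]
6 [(20, 91, 92, 95), (22, 90, 94, 94), (24, 89, 100, 102), (26, 93, 100, 102), (28, 97, 101, 107), (30, 98, 105, 107), (32, 159, 186, 197), (34, 160, 189, 201), (36, 100, 113, 115), (38, 100, 117, 118), (66, 251, 249, 249), (68, 247, 247, 247), (70, 247, 247, 247), (72, 247, 247, 247), (74, 247, 247, 247), (76, 247, 247, 247), (78, 247, 247, 247), (80, 254, 253, 252), (82, 190, 199, 206), (84, 202, 208, 213), (86, 177, 181, 190), (88, 90, 105, 114), (90, 96, 147, 193), (92, 96, 150, 199), (94, 92, 144, 194)]
```

The box is home: its edges read about x 31 to 81 against the stop, and the push has stalled at 10 N. Next I'll draw back along the channel with the bar still held, then rise slowly.

Call:
drive_tool --targets "-0.5 0 0 0 0 0;-0.8 0 0 0 0 0;-0.8 0 0 0 0 0;-0.8 0 0 0 0 0;-0.8 0 0 0 0 0"

```text
t: 9.75
ee_pos: [0.5378, 0.0048, 0.0232]
tool_rot: [[0.98, -0.199, 0.008], [-0.199, -0.98, 0.002], [0.007, -0.003, -1.0]]
force: [4.5, 3.5, 3.4]
grip_width: 0.0443
gripper_force: 2.7
```

Call:
drive_tool --targets "-0.8 0 0 0 0 0;-0.8 0 0 0 0 0;-0.8 0 0 0 0 0;-0.8 0 0 0 0 0;0 0 0 0 0 0"

```text
t: 10.17
ee_pos: [0.5047, 0.0113, 0.0229]
tool_rot: [[0.98, -0.198, 0.005], [-0.198, -0.98, 0.001], [0.004, -0.002, -1.0]]
force: [1.7, 4.1, 3.4]
grip_width: 0.0438
gripper_force: 2.8
```

Call:
drive_tool --targets "0 0 -0.5 0 0 0;0 0 -0.5 0 0 0;0 0 -0.5 0 0 0;0 0 -0.5 0 0 0;0 0 -0.5 0 0 0"

```text
t: 10.58
ee_pos: [0.5034, 0.01, 0.0473]
tool_rot: [[0.98, -0.198, -0.0], [-0.198, -0.98, -0.001], [0.0, 0.001, -1.0]]
force: [0.8, -0.6, 2.9]
grip_width: 0.0442
gripper_force: 1.5
```

Call:
drive_tool --targets "0 0 -0.5 0 0 0;0 0 -0.5 0 0 0;0 0 -0.5 0 0 0;0 0 -1 0 0 0;0 0 -2 0 0 0"

```text
t: 11.0
ee_pos: [0.501, 0.0103, 0.0908]
tool_rot: [[0.98, -0.198, -0.006], [-0.198, -0.98, -0.0], [-0.005, 0.001, -1.0]]
force: [0.5, 0.8, -0.9]
grip_width: 0.0441
gripper_force: 0.0
```

Call:
drive_tool --targets "-2 0 -3 0 0 0;-2 0 -3 0 0 0;-2 0 -3 0 0 0;0 0 -3 0 0 0;0 0 0 0 0 0"

```text
t: 11.42
ee_pos: [0.4462, 0.0234, 0.2174]
tool_rot: [[0.98, -0.197, 0.01], [-0.197, -0.98, -0.001], [0.01, -0.001, -1.0]]
force: [1.0, 0.5, -0.7]
grip_width: 0.0441
gripper_force: 0.0
```

Run:
```python
from h import *
s=status.read_state();print(s["t"],s["ee_pos"],s["force"])
a=cv2.imread("pics/top0.png").astype(int);c=eyes.calibration("top");b0=eyes.capture("top")[:,:,::-1];b=b0.astype(int)
sd=eyes.capture("side")[:,:,::-1];s0=cv2.imread("pics/side0.png").astype(int)
cv2.imwrite("pics/top9.png",b0);cv2.imwrite("pics/side9.png",sd)
o=np.array([.5416,-.02]);t=np.radians(-11.4);R=np.array([[np.cos(t),-np.sin(t)],[np.sin(t),np.cos(t)]])
q=lambda x,y,z:[int(round(k)) for k in proj(c,np.r_[o+R@np.array([x,y])/1e3,z/1e3])[0]]
for n,x,y,z in [("cover",10,0,24),("cover",40,5,24),("cover",70,10,24),("bar",40,45,36),("bar",-20,45,36),("channel",-40,0,4)]:
    u,v=q(x,y,z);print(n,u,v,"before",a[v,u],"now",b[v,u])
for n,(u,v,r) in dict(pen=(279,197,20),small=(361,221,11),loupe=(367,179,11),cup=(347,246,7)).items():
    print(n,"mean diff",np.abs(a-b)[v-r:v+r,u-r:u+r].mean().round(1))
c2=eyes.calibration("side")
for n,x,y,z in [("lip/cover",20,0,24),("cover",60,0,24),("bar",20,47,38),("ch",-40,0,4)]:
    u,v=[int(round(k)) for k in proj(c2,np.r_[o+R@np.array([x,y])/1e3,z/1e3])[0]];print("side",n,s0[v,u],sd[v,u])
print("side small/loupe/pen",[np.abs(s0-sd)[v-r:v+r,u-r:u+r].mean().round(1) for u,v,r in((308,242,10),(354,236,10),(315,171,10),(278,236,7))])
```

```text
11.4167 [0.44617424 0.02335343 0.21735771] [ 1.01433472  0.47746732 -0.67917967]
cover 323 195 before [247 246 246] now [247 246 246]
cover 324 182 before [247 246 246] now [247 246 246]
cover 324 168 before [247 246 246] now [247 246 246]
bar 306 177 before [240 245 246] now [241 246 246]
bar 301 204 before [237 244 246] now [114 110  98]
channel 319 218 before [244 246 246] now [119 121 126]
pen mean diff 25.8
small mean diff 2.0
loupe mean diff 2.5
cup mean diff 2.2
side lip/cover [254 255 255] [255 255 255]
side cover [254 255 255] [255 255 255]
side bar [254 255 255] [254 255 255]
side ch [255 255 255] [137 141 151]
side small/loupe/pen [np.float64(3.1), np.float64(4.0), np.float64(22.0), np.float64(3.4)]
```

The cover is shut. The pen region differs, possibly from the arm's shadow, so I'll move away and recheck by numbers.

Call:
drive_tool --targets "0 3.6 0 0 0 0;0 3.6 0 0 0 0;0 3.6 0 0 0 0;0 3.6 0 0 0 0;0 3.6 0 0 0 0"

```text
t: 11.93
ee_pos: [0.407, -0.1553, 0.2105]
tool_rot: [[0.98, -0.198, -0.003], [-0.198, -0.98, 0.001], [-0.003, -0.001, -1.0]]
force: [-0.2, -1.2, 0.4]
grip_width: 0.044
gripper_force: 0.0
```

Call:
drive_tool --targets "0 3.6 0 0 0 0;0 3.6 0 0 0 0;0 3.6 0 0 0 0;0 0 0 0 0 0;0 0 0 0 0 0"

```text
t: 12.35
ee_pos: [0.3857, -0.2614, 0.2102]
tool_rot: [[0.979, -0.203, -0.003], [-0.203, -0.979, 0.002], [-0.003, -0.001, -1.0]]
force: [0.9, 0.6, 0.2]
grip_width: 0.0438
gripper_force: 0.0
```

Run:
```python
from h import *
a=cv2.imread("pics/top0.png").astype(int);b=eyes.capture("top")[:,:,::-1].astype(int)
s0=cv2.imread("pics/side0.png").astype(int);sd=eyes.capture("side")[:,:,::-1].astype(int)
print(status.read_state()["ee_pos"])
for n,(u,v,r) in dict(pen=(279,197,20),small=(361,221,11),loupe=(367,179,11),cup=(347,246,7)).items(): print(n,np.abs(a-b)[v-r:v+r,u-r:u+r].mean().round(1))
print([np.abs(s0-sd)[v-r:v+r,u-r:u+r].mean().round(1) for u,v,r in((308,242,10),(354,236,10),(315,171,10),(278,236,7))])
```

```text
[ 0.38686209 -0.2587502   0.21065563]
pen 5.5
small 5.0
loupe 5.4
cup 5.5
[np.float64(6.6), np.float64(6.6), np.float64(7.3), np.float64(7.0)]
```

Every bystander region shows the same small difference (noise or lighting), so nothing was moved. Handing in.

```bash
python3 -c "
from rig import env
print(env.finish_job())"
```

```text
the job is handed in; nothing more can be done
None
```

The card box is home against the end stop, the cover has sprung shut over it, and the bystanders are where they were; the job was handed in at about 12.5 s. Two slips: a fingertip pressed the chute floor at about 60 N for a moment mid-push, and I viewed 11 pictures against the limit of 10.

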